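# Put the ink bottles on the right risers

## Robot

A 7-joint arm with a two-finger parallel gripper is mounted at the origin on the work surface. World frame = base frame: x ahead of the robot, y to its left, z up, the work surface at z = 0. Lengths are in m, angles in rad, forces in N, time in s.
With the tool pointing down it reaches from about 0.425 to 0.875 m from the base axis. Payload 4.7 kg.
Tool frame: the origin (TCP) lies between the finger pads; the fingertips stand 22 mm ahead of it and the grasp point (between the pads) lies 3 mm ahead of it; z points along the fingers, y is the line along which they close (so a half turn about z gives the same grasp; the last joint's range is limited). The gripper opens to 87 mm and grips with 3 to 60 N. Pads are 19 mm wide; open, the fingers measure 117 mm over their backs; the gripper's body (75 mm by 190 mm) begins 51 mm behind the grasp point.
Start: joints at [-1.114, 0.321, -0.07, 1.45, 0.023, 1.371, -0.057], TCP at [0.279, 0.587, 0.245] pointing down, gripper open.
Joint ranges: [-2.86, 2.86], [-0.3, 2.09], [-1.38, 1.24], [0.06, 2.45], [-1.56, 4.7], [0.09, 2.05], [-2.69, 2.69]. Speed limits (rad/s): [2.57, 2.57, 3.14, 3.14, 3.14, 3.14, 3.14].

## Interface

Orientations are given as a rotation vector (axis times angle).
In Python, from bench import ctrl gives the robot as it stands. The module is installed in compiled form; this text tells all that it offers.
- The arm moves only by the tool send_rows, never from a script. Its argument "motion" is a list of rows, each an object with "claw": the opening, from -1 (shut) to 1 (fully open); "slide": the shift along the tool's x, y, z in mm, a list of three; "delta_rot": the turn, a rotation vector about the tool's x, y, z in rad, a list of three. In form: [{"claw": claw, "slide": [x, y, z], "delta_rot": [ax, ay, az]}, ...]. A call has 1 to 5 rows; each row is the pose to reach, as a shift and turn from the pose commanded when the call began, along the tool's axes at that moment; what a row does not reach only later rows make up. A row lasts 1/10 s, in which the tool goes at most 50 mm and 8.59 degrees, less where a joint would pass 70% of its speed; a pose out of reach is approached as far as the arm can. A call with a gripper value outside its range is refused whole. The fingers move at their own pace and stop on an object; "grip_force" is the grip in N (left out, the last holds). Time passes only in rows, so rows that repeat a pose let the fingers close. It gives the time, the measured TCP pose, the force, the opening and the grip force at its end, in the units of the state.
- ctrl.get_state(): the state, without advancing time (a new reading comes with each control period).
- ctrl.get_image(name): name is "scene" or "top" or "wrist"; returns a dict with "color" (384x512x3 uint8, blue, green, red), "fx", "fy", "cx", "cy" (pixels), "pose" (4x4, takes a point from camera to world coordinates). Camera axes: x right, y down, z forward; pixel columns grow to the right and rows downward; lengths in m; the calibration is good to about 2 mm. A picture is of the moment at which its call begins. There is no depth.
- ctrl.close_job(): hands the job in; it is judged then, once.
The state is a dict: "time": time; "joint_positions": joint angles; "qd": joint speeds; "joint_torque": joint torques, N m; "position": TCP position; "tool_rot": TCP orientation; "ft_force": force on the tool from outside, world axes, zero at the start; "torque": the same for the moment, N m; "grip_width": opening from 0.0 (shut) to 1.0 (fully open); "grip_force": force on a finger pad.
Only numpy, scipy, OpenCV 4.12 (cv2) and the standard library are available. Lean on these libraries where they do the work, as an engineer would, in place of code of your own. Each camera call takes 0.05 s, during which the arm holds its last target. There are 200 camera calls.

## Task

The three ink bottles on the display have been put back on each other's risers. Change them round so that their caps come out level: the large bottle in the middle of the low riser, the medium bottle in the middle of the middle riser and the small bottle in the middle of the high riser, all standing upright. The lavender bib is a free spot where a bottle can wait meanwhile; do not tip any bottle over, and leave the tape roll, the rinse cup and the tattoo machine where they are.

Things in the scene. Friction and masses are not known exactly. Their poses are not given: they have to be found in the camera images.
- bottle_large: The large ink bottle, standing: upright black cylinder 48 mm in diameter and 108 mm tall with a white paper label, then a white twist cap that narrows to a nozzle; 142 mm tall in all, about 180 g. Loose. Origin at the centre of its underside, z up along its axis.
- bottle_medium: The medium ink bottle, standing: upright black cylinder 39 mm in diameter and 83 mm tall with a white paper label, then a white twist cap that narrows to a nozzle; 117 mm tall in all, about 95 g. Loose. Origin at the centre of its underside, z up along its axis.
- bottle_small: The small ink bottle, standing: upright black cylinder 32 mm in diameter and 58 mm tall with a white paper label, then a white twist cap that narrows to a nozzle; 92 mm tall in all, about 55 g. Loose. Origin at the centre of its underside, z up along its axis.
- riser_low: The low display riser: white acrylic, a flat square top 70 x 70 mm on two side legs, 30 mm tall, fixed to the counter. Origin on the counter under the centre of its top (the surface that a bottle stands on is 30 mm above the origin), x and y along its edges, z up.
- riser_mid: The middle display riser: white acrylic, a flat square top 86 x 86 mm on two side legs, 55 mm tall, fixed to the counter. Origin on the counter under the centre of its top (the surface that a bottle stands on is 55 mm above the origin), x and y along its edges, z up.
- riser_high: The high display riser: white acrylic, a flat square top 102 x 102 mm on two side legs, 80 mm tall, fixed to the counter. Origin on the counter under the centre of its top (the surface that a bottle stands on is 80 mm above the origin), x and y along its edges, z up.
- bib: A lavender paper bib laid flat on the counter as a free spot, 150 x 115 x 2 mm, fixed. Origin at the centre of its underside, x along its long side.
- tape_roll: Bystander: a white roll of paper tape lying flat, 60 mm across, 25 mm tall, loose. Origin at the centre of its underside.
- rinse_cup: Bystander: an empty steel rinse cup, 64 mm across its rim, 55 mm tall, loose. Origin at the centre of its underside.
- tattoo_machine: Bystander: a brass and steel tattoo machine lying on its side, about 70 x 170 mm and 24 mm tall, loose. Origin under its coils on the counter, grip tube towards its own -y.
Things that resemble listed ones, but are neither listed nor needed, are in the scene too. What is shaped like the riser_mid but turquoise is not meant. Leave any yellow look-alike of the bottle_medium alone.

How it is judged:
At the end, for the whole second after the job is handed in: Each bottle stands upright (within 0.1 rad) and at rest on its riser, its underside within 5 mm of the riser's top and its axis within 15 mm of the riser's centre: large on low, medium on middle, small on high (horizontal distance between bottle_large and riser_low below 0.015 m and z of bottle_large in the frame of riser_low between 0.025 and 0.035 m and angle between each of bottle_large, bottle_medium, bottle_small's own z axis and vertical below 0.1 rad and linear speed of each of bottle_large, bottle_medium, bottle_small below 0.02 m/s and angular speed of each of bottle_large, bottle_medium, bottle_small below 0.2 rad/s and horizontal distance between bottle_medium and riser_mid below 0.015 m and z of bottle_medium in the frame of riser_mid between 0.05 and 0.06 m and horizontal distance between bottle_small and riser_high below 0.015 m and z of bottle_small in the frame of riser_high between 0.075 and 0.085 m); the robot touches nothing.
It fails at once if the tape roll is pushed more than 30 mm out of its place (distance of tape_roll from where it was at the start of the episode above 0.03 m).
It fails at once if the rinse cup is pushed more than 30 mm out of its place (distance of rinse_cup from where it was at the start of the episode above 0.03 m).
It fails at once if the tattoo machine is pushed more than 30 mm out of its place (distance of tattoo_machine from where it was at the start of the episode above 0.03 m).
It fails at once if a bottle is tipped over (more than 35 degrees) (angle between any of bottle_large, bottle_medium, bottle_small's own z axis and vertical above 0.61 rad).
It also fails if it takes over 120 s, if anything falls off the work surface, if the arm or the gripper's body presses on something with over 40 N, if the wrist force passes 120 N, or if a joint passes its speed limit or range.

## Working session

There is one attempt and no reset: what is moved stays moved. The work goes in short steps, Python scripts to look and compute and a tool call to move; the robot and the scene stay as the last step left them, time stands still between calls to the robot, and variables do not carry over. Pictures are saved under pics/ and viewed, at most 14 in all, crops included, and the job is handed in when it is done.

Besides the shell and the picture viewer there is one more tool, called after ">>>" as name(argument=value, ...), one argument or row to a line, values as JSON. send_rows: Moves the arm, as the interface text tells. Its arguments: {"type":"object","properties":{"motion":{"type":"array","items":{"type":"object","properties":{"claw":{"type":"number"},"slide":{"type":"array","items":{"type":"number"}},"delta_rot":{"type":"array","items":{"type":"number"}}}}},"grip_force":{"type":"number"}},"required":["motion"]}

```bash
mkdir -p pics; cat > h.py <<'E'
import numpy as np, cv2
from bench import ctrl
def snap(n,f):
    im=ctrl.get_image(n); cv2.imwrite(f'pics/{f}.png',im['color']); 
    np.savez(f'pics/{f}.npz',**{k:np.array(im[k]) for k in im}); return im
def load(f): return dict(np.load(f'pics/{f}.npz'))
def ray(im,u,v):
    P=np.array(im['pose']); d=P[:3,:3]@np.array([(u-im['cx'])/im['fx'],(v-im['cy'])/im['fy'],1.]); return P[:3,3],d
def onz(im,u,v,z):
    o,d=ray(im,u,v); return o+d*(z-o[2])/d[2]
def proj(im,p):
    P=np.array(im['pose']); c=P[:3,:3].T@(np.array(p)-P[:3,3]); return np.array([im['fx']*c[0]/c[2]+im['cx'],im['fy']*c[1]/c[2]+im['cy']])
E
python3 - <<'E'
from h import *
for n in ['scene','top','wrist']:
    im=snap(n,n+'0'); print(n,im['fx'],np.round(im['pose'],3).tolist())
s=ctrl.get_state(); print({k:np.round(v,3).tolist() for k,v in s.items()})
E
```

```text
scene 473.61018005035544 [[-0.803, 0.397, -0.444, 1.107], [0.595, 0.531, -0.603, 0.733], [-0.004, -0.748, -0.663, 0.869], [0.0, 0.0, 0.0, 1.0]]
top 369.20594864718805 [[-0.01, -0.998, 0.063, 0.521], [-1.0, 0.01, -0.003, 0.014], [0.002, -0.063, -0.998, 0.862], [0.0, 0.0, 0.0, 1.0]]
wrist 266.874953601544 [[0.43, 0.874, 0.225, 0.217], [0.903, -0.417, -0.107, 0.615], [-0.0, 0.249, -0.968, 0.384], [0.0, 0.0, 0.0, 1.0]]
{'time': 0.15, 'joint_positions': [-1.114, 0.322, -0.07, 1.451, 0.023, 1.371, -0.057], 'qd': [0.001, -0.004, 0.001, -0.006, -0.0, -0.001, 0.001], 'joint_torque': [0.0, -49.18, -0.405, -31.288, -0.064, 0.04, 0.0], 'position': [0.278, 0.587, 0.244], 'tool_rot': [-0.69, -3.065, 0.002], 'ft_force': [-0.15, -0.153, 0.259], 'torque': [0.001, -0.041, 0.02], 'grip_force': 0.0, 'grip_width': 1.0}
```

View pics/scene0.png

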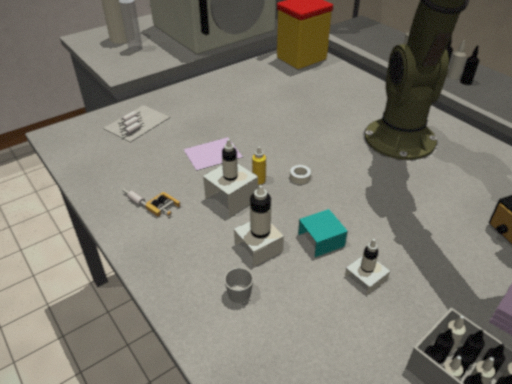

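View pics/top0.png

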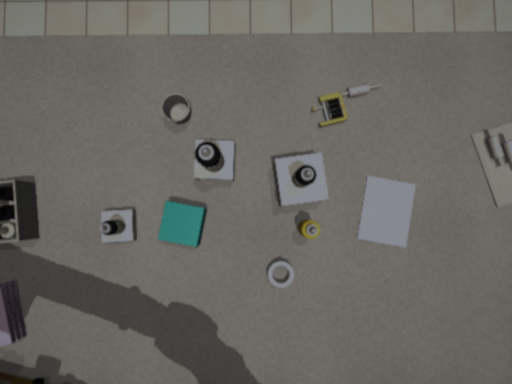

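The scene shows the small bottle on the low riser (~370,265), the large on the middle one (~260,220) and the medium on the high one (~230,165). In the top view the low riser is at (117,226), the middle at (214,159), the high at (301,179) and the bib at (387,211).

```bash
python3 - <<'E'
from h import *
im=load('top0'); c=im['color']; g=c[85:265,90:430]
g=cv2.resize(g,None,fx=2.35,fy=2.35,interpolation=cv2.INTER_CUBIC); g=np.clip((g.astype(float)-60)*1.5,0,255).astype(np.uint8); cv2.imwrite('pics/crop.png',g)
m=(c.min(2)>140).astype(np.uint8)
n,l,s,cen=cv2.connectedComponentsWithStats(m)
for i in range(1,n):
    if s[i,4]>100: 
        cn=cv2.findContours((l==i).astype(np.uint8),0,1)[0][0]; r=cv2.minAreaRect(cn)
        print(s[i],np.round(cv2.boxPoints(r)).tolist(),np.round(r[1],1), c[l==i].mean(0).round())
print(c[178,318],c[170,228],c[240,390],c[225,128],c[300,400])
E
```

```text
[146 138 137] [147 140 137] [145 138 135] [143 136 134] [ 97 102 106]
```

View pics/crop.png

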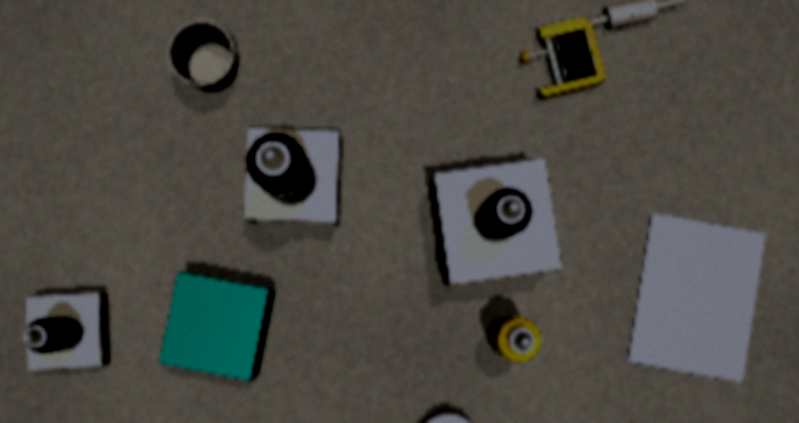

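The crop shows the tops clearly (their sides are dark). The cap tips are at about (273,157), (512,208) and (36,336) in crop pixels. The bottles lean outward only by perspective.

```bash
cat > meas.py <<'E'
from h import *
im=load('top0'); c=im['color']
R={'low':(117,226,.03,70),'mid':(214,159,.055,86),'high':(301,179,.08,102),'bib':(387,211,.002,150)}
B={'small':((36,336),.122),'large':((273,157),.197),'medium':((512,208),.197)}
b=c.astype(int); m0=((b[...,0]>120)&(b[...,0]-b[...,2]>=2)).astype(np.uint8)
for k,(u,v,z,s) in R.items():
    w=np.zeros_like(m0); h=45; w[v-h:v+h,u-h:u+h]=1
    n,l,st,_=cv2.connectedComponentsWithStats(cv2.morphologyEx(m0*w,cv2.MORPH_OPEN,np.ones((3,3))))
    i=1+np.argmax(st[1:,4]); pts=cv2.findContours((l==i).astype(np.uint8),0,1)[0]; pts=max(pts,key=len)
    W=np.array([onz(im,*p[0].astype(float),z)[:2] for p in pts],np.float32)
    r=cv2.minAreaRect(W*1000); print(k,'centre',np.round(r[0],1),'size',np.round(r[1],1),'ang',round(r[2],1),'exp',s)
for k,((cu,cv),z) in B.items():
    u,v=90+cu/2.35,85+cv/2.35; print(k,np.round(onz(im,u,v,z)*1000,1))
sc=load('scene0')
E
python3 meas.py
python3 - <<'E'
from h import *
sc=load('scene0'); c=sc['color'][130:310,170:410]; cv2.imwrite('pics/sc.png',cv2.resize(c,None,fx=3.3,fy=3.3,interpolation=cv2.INTER_CUBIC))
E
```

```text
low centre [493.1 308.3] size [29.1 67. ] ang 89.4 exp 70
mid centre [634.6  80.6] size [33.2 84.5] ang 87.3 exp 86
high centre [589.  -83.2] size [100.4 100.6] ang 7.3 exp 102
bib centre [ 518.5 -289. ] size [114.4 150.1] ang 79.2 exp 150
small [490.6 314.5 122. ]
large [629.4 103.4 197. ]
medium [588.1 -80.5 197. ]
```

View pics/sc.png

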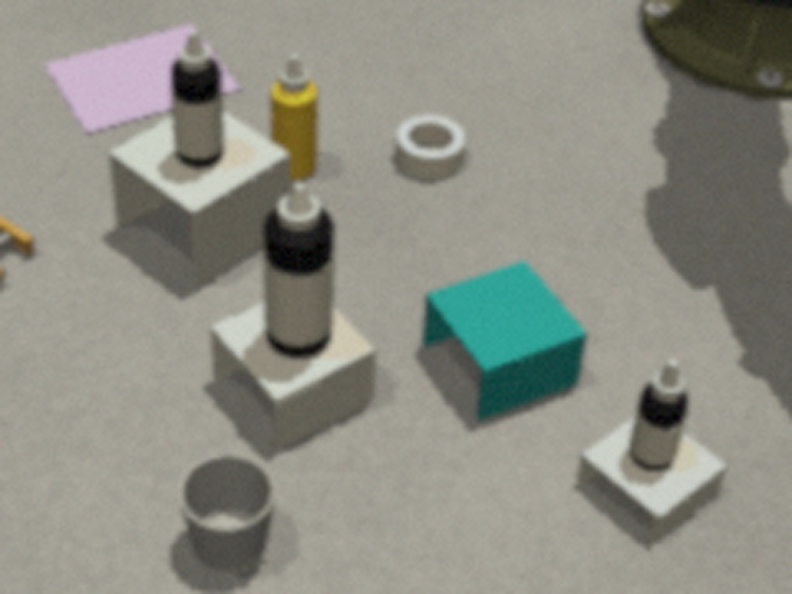

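The upper and lower parts of the low and mid tops were split by the bottles, so I take the mask pieces together there.

```bash
python3 - <<'E'
from h import *
im=load('top0')
C={'low':([(27,295),(100,292),(102,369),(28,371)],.03),'mid':([(246,127),(340,128),(337,221),(245,219)],.055),'high':([(435,171),(546,159),(561,268),(449,283)],.08)}
for k,(q,z) in C.items():
    W=np.array([onz(im,90+a/2.35,85+b/2.35,z)*1000 for a,b in q]); print(k,W.mean(0).round(1),[round(float(np.linalg.norm(W[i]-W[i-1]))) for i in range(4)])
b=im['color'].astype(int); m0=((b[...,0]>110)&(b[...,0]-b[...,2]>=-3)).astype(np.uint8)
for k,(u,v,z,h) in {'low':(117,226,.03,20),'mid':(214,159,.055,25)}.items():
    w=np.zeros_like(m0); w[v-h:v+h,u-h:u+h]=1
    p=cv2.findNonZero(cv2.morphologyEx(m0*w,cv2.MORPH_OPEN,np.ones((3,3)))); p=cv2.convexHull(p)
    W=np.array([onz(im,*q[0].astype(float),z)[:2]*1000 for q in p],np.float32); print(k,np.round(cv2.minAreaRect(W),1) if 0 else cv2.minAreaRect(W))
# bottle base/tip from the scene view: cap tips (crop px /3.3)
sc=load('scene0')
for k,(a,z) in {'medium':((195,35),.197),'large':((299,187),.197),'small':((671,363),.122)}.items():
    print(k,np.round(onz(sc,170+a[0]/3.3,130+a[1]/3.3,z)*1000,1))
for k,(a,z) in {'medium':((197,153),.08),'large':((298,338),.055),'small':((655,455),.03)}.items():
    print(k,'base',np.round(onz(sc,170+a[0]/3.3,130+a[1]/3.3,z)*1000,1))
E
```

```text
low [490.7 325.   30. ] [72, 70, 73, 70]
mid [636.8 104.7  55. ] [87, 88, 88, 86]
high [589.1 -84.1  80. ] [102, 101, 100, 102]
low ((491.82611083984375, 327.5121154785156), (70.68048858642578, 69.39662170410156), 2.4186854362487793)
mid ((636.5684814453125, 106.32296752929688), (85.51081848144531, 86.79292297363281), 87.31085205078125)
medium [592.3 -76.9 197. ]
large [634.7 108.1 197. ]
small [494. 323. 122.]
medium base [592.5 -82.5  80. ]
large base [635.8 109.   55. ]
small base [491.3 325.6  30. ]
```

Both views agree within a few mm. I turn the tool so that its y lies along world x (then slide = [dy, dx, -dz]) while moving towards the medium bottle.

>>> send_rows(
  motion=[
    {"claw": 1, "slide": [-29, -24, -12], "delta_rot": [0, 0, 0.112]},
    {"claw": 1, "slide": [-58, -48, -24], "delta_rot": [0, 0, 0.224]},
    {"claw": 1, "slide": [-88, -73, -36], "delta_rot": [0, 0, 0.336]},
    {"claw": 1, "slide": [-117, -97, -48], "delta_rot": [0, 0, 0.448]},
    {"claw": 1, "slide": [-146, -121, -60], "delta_rot": [0, 0, 0.56]},
  ],
  grip_force=15,
)

```text
time: 0.65
position: [0.359, 0.4138, 0.3048]
tool_rot: [-1.516, -2.751, 0.001]
ft_force: [0.3, 0.4, -0.9]
grip_width: 1.002
grip_force: 0.0
```

```bash
cat > go.py <<'E'
# print slide (mm) and remaining turn from the current pose to a world TCP target (m), tool y along world x
import sys; from h import *
from scipy.spatial.transform import Rotation as Ro
s=ctrl.get_state(); R=Ro.from_rotvec(s['tool_rot']); T=Ro.from_matrix([[0,1,0],[1,0,0],[0,0,-1]])
if len(sys.argv)>1: print('slide',np.round(R.inv().apply(np.array(list(map(float,sys.argv[1:4])))-s['position'])*1000,1))
print('rot',np.round((R.inv()*T).as_rotvec(),3),'pos',np.round(s['position'],4),'q',np.round(s['joint_positions'],2),'F',np.round(s['ft_force'],1),'grip',round(s['grip_width']*87,1),s['grip_force'],'t',s['time'])
E
python3 go.py .591 -.082 .30
```

```text
slide [-543.   -68.6    4.8]
rot [-0.     0.     0.563] pos [0.359  0.4138 0.3048] q [-0.98  0.08  0.08  1.62 -0.01  1.45 -0.34] F [ 0.3  0.4 -0.9] grip 87.1 0.0 t 0.65
```

>>> send_rows(
  motion=[
    {"claw": 1, "slide": [-44, -6, 1], "delta_rot": [0, 0, 0.112]},
    {"claw": 1, "slide": [-88, -12, 1], "delta_rot": [0, 0, 0.225]},
    {"claw": 1, "slide": [-132, -18, 2], "delta_rot": [0, 0, 0.338]},
    {"claw": 1, "slide": [-176, -24, 2], "delta_rot": [0, 0, 0.45]},
    {"claw": 1, "slide": [-220, -28, 2], "delta_rot": [0, 0, 0.563]},
  ],
)

```text
time: 1.15
position: [0.4536, 0.213, 0.3025]
tool_rot: [-2.221, -2.222, -0.0]
ft_force: [0.9, 1.4, -0.8]
grip_width: 0.998
grip_force: 0.0
```

```bash
python3 go.py .591 -.082 .30
```

```text
slide [-295.1  137.3    2.4]
rot [-0.    -0.     0.001] pos [0.4536 0.213  0.3025] q [-0.77 -0.03  0.27  1.73  0.01  1.44 -0.5 ] F [ 0.9  1.4 -0.8] grip 86.9 0.0 t 1.15
```

>>> send_rows(
  motion=[
    {"claw": 1, "slide": [-40, 18, 0], "delta_rot": [0, 0, 0]},
    {"claw": 1, "slide": [-80, 37, 0], "delta_rot": [0, 0, 0]},
    {"claw": 1, "slide": [-120, 56, 0], "delta_rot": [0, 0, 0]},
    {"claw": 1, "slide": [-160, 74, 0], "delta_rot": [0, 0, 0]},
    {"claw": 1, "slide": [-195, 90, 0], "delta_rot": [0, 0, 0]},
  ],
)

```text
time: 1.65
position: [0.5447, 0.0179, 0.3026]
tool_rot: [2.217, 2.225, 0.0]
ft_force: [0.6, -0.1, 0.2]
grip_width: 1.001
grip_force: 0.0
```

>>> send_rows(
  motion=[
    {"claw": 1, "slide": [-40, 18, 0], "delta_rot": [0, 0, 0]},
    {"claw": 1, "slide": [-80, 37, 0], "delta_rot": [0, 0, 0]},
    {"claw": 1, "slide": [-100, 47, 0], "delta_rot": [0, 0, 0]},
    {"claw": 1, "slide": [-100, 47, 0], "delta_rot": [0, 0, 0]},
    {"claw": 1, "slide": [-100, 47, 0], "delta_rot": [0, 0, 0]},
  ],
)

```text
time: 2.15
position: [0.5916, -0.0792, 0.3021]
tool_rot: [-2.216, -2.225, 0.001]
ft_force: [-0.9, 0.9, 1.5]
grip_width: 1.002
grip_force: 0.0
```

```bash
python3 go.py .591 -.082 .157; python3 -c "
from h import *
im=snap('wrist','w1'); print(np.round(im['pose'],3).tolist())"
```

```text
slide [ -2.9  -0.5 145.1]
rot [-0.001 -0.     0.004] pos [ 0.5916 -0.0792  0.3021] q [-0.41  0.2   0.59  1.52 -0.11  1.45  0.19] F [-0.9  0.9  1.5] grip 87.1 0.0 t 2.15
[[1.0, 0.002, 0.0, 0.591], [0.002, -0.969, -0.247, -0.013], [-0.0, 0.247, -0.969, 0.442], [0.0, 0.0, 0.0, 1.0]]
```

View pics/w1.png

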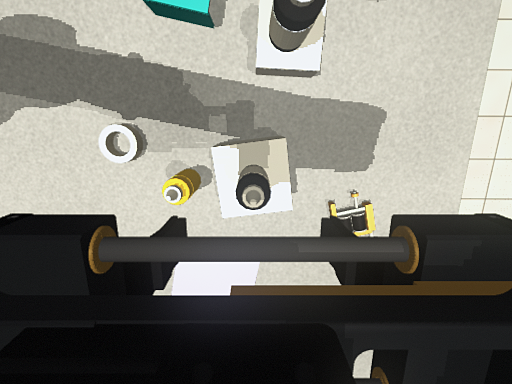

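The wrist view shows the medium bottle between the fingers: cap tip near (253,200), high riser corners near (211,148), (285,136), (292,210) and (221,217).

```bash
python3 - <<'E'
from h import *
im=load('w1'); print('tip',np.round(onz(im,253,203,.195)*1000),np.round(onz(im,253,193,.195)*1000))
W=np.array([onz(im,*p,.08) for p in [(211,148),(285,136),(292,210),(221,217)]]); print(W.mean(0).round(4),[round(float(np.linalg.norm(W[i]-W[i-1])),3) for i in range(4)])
E
```

```text
tip [591. -86. 195.] [591. -76. 195.]
[ 0.5901 -0.0854  0.08  ] [0.098, 0.1, 0.104, 0.102]
```

>>> send_rows(
  motion=[
    {"claw": 1, "slide": [-3, 0, 35], "delta_rot": [0, 0, 0]},
    {"claw": 1, "slide": [-3, 0, 70], "delta_rot": [0, 0, 0]},
    {"claw": 1, "slide": [-3, 0, 105], "delta_rot": [0, 0, 0]},
    {"claw": 1, "slide": [-3, 0, 130], "delta_rot": [0, 0, 0]},
    {"claw": 1, "slide": [-3, 0, 145], "delta_rot": [0, 0, 0]},
  ],
)

```text
time: 2.7
position: [0.5905, -0.0798, 0.1553]
tool_rot: [-2.21, -2.228, 0.002]
ft_force: [-0.3, 0.9, 0.7]
grip_width: 0.995
grip_force: 0.0
```

>>> send_rows(
  motion=[
    {"claw": 0.4, "slide": [0, 0, 0], "delta_rot": [0, 0, 0]},
    {"claw": 0.1, "slide": [0, 0, 0], "delta_rot": [0, 0, 0]},
    {"claw": -0.1, "slide": [0, 0, 0], "delta_rot": [0, 0, 0]},
    {"claw": -0.3, "slide": [0, 0, 0], "delta_rot": [0, 0, 0]},
    {"claw": -0.3, "slide": [0, 0, 0], "delta_rot": [0, 0, 0]},
  ],
)

```text
time: 3.2
position: [0.5924, -0.0825, 0.1586]
tool_rot: [2.215, 2.226, 0.002]
ft_force: [-0.5, 0.7, -0.5]
grip_width: 0.63
grip_force: 0.0
```

```bash
python3 go.py .591 -.082 .157
```

```text
slide [ 0.5 -1.4  1.6]
rot [ 0.002 -0.     0.005] pos [ 0.5924 -0.0825  0.1586] q [-0.39  0.29  0.57  1.71 -0.17  1.18  0.24] F [-0.5  0.7 -0.5] grip 54.8 0.0 t 3.2
```

Fingers are still closing.

>>> send_rows(
  motion=[
    {"claw": -1, "slide": [0, 0, 0], "delta_rot": [0, 0, 0]},
    {"claw": -1, "slide": [0, 0, 0], "delta_rot": [0, 0, 0]},
    {"claw": -1, "slide": [0, 0, 0], "delta_rot": [0, 0, 0]},
    {"claw": -1, "slide": [0, 0, 0], "delta_rot": [0, 0, 0]},
    {"claw": -1, "slide": [0, 0, 0], "delta_rot": [0, 0, 0]},
  ],
  grip_force=15,
)

```text
time: 3.7
position: [0.5919, -0.0825, 0.1577]
tool_rot: [2.216, 2.227, 0.0]
ft_force: [-1.0, -0.2, 1.6]
grip_width: 0.447
grip_force: 15.0
```

```bash
python3 go.py .5185 -.289 .157
```

```text
slide [-206.2  -74.4    0.7]
rot [ 0.    -0.     0.005] pos [ 0.5919 -0.0825  0.1577] q [-0.39  0.29  0.57  1.72 -0.17  1.18  0.24] F [-1.  -0.2  1.6] grip 38.9 15.000098510063253 t 3.7
```

>>> send_rows(
  motion=[
    {"claw": -1, "slide": [0, 0, -15], "delta_rot": [0, 0, 0]},
    {"claw": -1, "slide": [0, 0, -40], "delta_rot": [0, 0, 0]},
    {"claw": -1, "slide": [-10, -4, -60], "delta_rot": [0, 0, 0]},
    {"claw": -1, "slide": [-35, -12, -60], "delta_rot": [0, 0, 0]},
    {"claw": -1, "slide": [-70, -25, -60], "delta_rot": [0, 0, 0]},
  ],
)

```text
time: 4.2
position: [0.5685, -0.151, 0.2193]
tool_rot: [2.21, 2.231, 0.004]
ft_force: [0.2, -0.5, -0.2]
grip_width: 0.442
grip_force: 15.0
```

>>> send_rows(
  motion=[
    {"claw": -1, "slide": [-40, -15, 0], "delta_rot": [0, 0, 0]},
    {"claw": -1, "slide": [-80, -29, 0], "delta_rot": [0, 0, 0]},
    {"claw": -1, "slide": [-110, -40, 0], "delta_rot": [0, 0, 0]},
    {"claw": -1, "slide": [-130, -47, 0], "delta_rot": [0, 0, 0]},
    {"claw": -1, "slide": [-136, -49, 10], "delta_rot": [0, 0, 0]},
  ],
)

```text
time: 4.7
position: [0.5181, -0.2927, 0.2096]
tool_rot: [2.219, 2.219, 0.001]
ft_force: [-0.1, -0.7, -0.2]
grip_width: 0.44
grip_force: 15.0
```

```bash
python3 go.py .5185 -.289 .081
```

```text
slide [  4.    0.  128.6]
rot [0.003 0.002 0.   ] pos [ 0.5181 -0.2927  0.2096] q [-0.13  0.26  0.71  1.67 -0.17  1.28  0.61] F [-0.1 -0.7 -0.2] grip 38.3 14.999951067147776 t 4.7
```

>>> send_rows(
  motion=[
    {"claw": -1, "slide": [2, 0, 35], "delta_rot": [0, 0, 0]},
    {"claw": -1, "slide": [2, 0, 70], "delta_rot": [0, 0, 0]},
    {"claw": -1, "slide": [2, 0, 100], "delta_rot": [0, 0, 0]},
    {"claw": -1, "slide": [2, 0, 118], "delta_rot": [0, 0, 0]},
    {"claw": -1, "slide": [2, 0, 122], "delta_rot": [0, 0, 0]},
  ],
)

```text
time: 5.2
position: [0.5178, -0.2842, 0.0826]
tool_rot: [-2.21, -2.225, 0.002]
ft_force: [0.1, -0.3, -0.4]
grip_width: 0.442
grip_force: 15.0
```

>>> send_rows(
  motion=[
    {"claw": -1, "slide": [0, 0, 1], "delta_rot": [0, 0, 0]},
    {"claw": -1, "slide": [0, 0, 3], "delta_rot": [0, 0, 0]},
    {"claw": -1, "slide": [0, 0, 5], "delta_rot": [0, 0, 0]},
    {"claw": -1, "slide": [0, 0, 6], "delta_rot": [0, 0, 0]},
    {"claw": -1, "slide": [0, 0, 6], "delta_rot": [0, 0, 0]},
  ],
)

```text
time: 5.7
position: [0.5191, -0.2868, 0.08]
tool_rot: [2.216, 2.227, 0.001]
ft_force: [-0.7, 1.1, -0.7]
grip_width: 0.444
grip_force: 15.0
```

```bash
python3 go.py .5185 -.289 .081
```

```text
slide [-2.2 -0.6 -1. ]
rot [ 0.001 -0.     0.005] pos [ 0.5191 -0.2868  0.08  ] q [-0.09  0.39  0.66  1.8  -0.27  1.04  0.68] F [-0.7  1.1 -0.7] grip 38.7 14.999934277147986 t 5.7
```

>>> send_rows(
  motion=[
    {"claw": -1, "slide": [0, 0, 1], "delta_rot": [0, 0, 0]},
    {"claw": -1, "slide": [0, 0, 1.5], "delta_rot": [0, 0, 0]},
    {"claw": -1, "slide": [0, 0, 2], "delta_rot": [0, 0, 0]},
  ],
)

```text
time: 6.0
position: [0.5193, -0.2873, 0.0796]
tool_rot: [2.216, 2.226, 0.002]
ft_force: [-4.1, 2.4, 13.3]
grip_width: 0.443
grip_force: 15.0
```

```bash
python3 go.py; python3 -c "
from h import *
im=ctrl.get_image('scene')['color'][110:230,160:300]; cv2.imwrite('pics/p1.png',cv2.resize(im,None,fx=4,fy=4,interpolation=2))"
```

```text
rot [ 0.001 -0.     0.005] pos [ 0.5193 -0.2873  0.0796] q [-0.09  0.39  0.66  1.8  -0.28  1.04  0.68] F [-4.1  2.4 13.3] grip 38.6 15.001131265307777 t 6.0
```

View pics/p1.png

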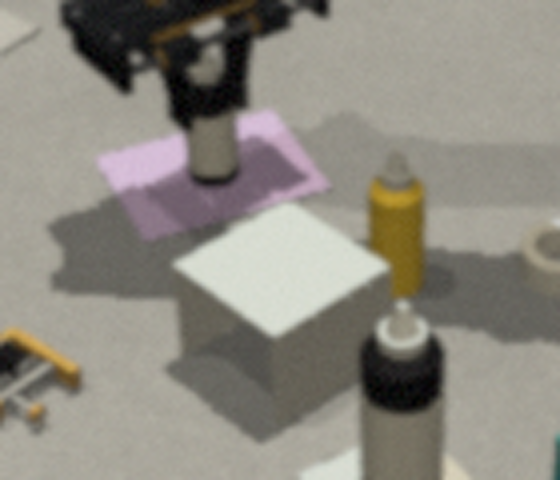

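The picture shows the medium bottle upright on the bib near (213,150), and the force of 13 N confirms contact. Now release.

>>> send_rows(
  motion=[
    {"claw": -1, "slide": [0, 0, -1.5], "delta_rot": [0, 0, 0]},
    {"claw": 0, "slide": [0, 0, -1.5], "delta_rot": [0, 0, 0]},
    {"claw": 0.5, "slide": [0, 0, -1.5], "delta_rot": [0, 0, 0]},
    {"claw": 1, "slide": [0, 0, -1.5], "delta_rot": [0, 0, 0]},
    {"claw": 1, "slide": [0, 0, -1.5], "delta_rot": [0, 0, 0]},
  ],
)

```text
time: 6.55
position: [0.5188, -0.2867, 0.0788]
tool_rot: [-2.216, -2.227, 0.0]
ft_force: [-0.5, 0.4, -0.0]
grip_width: 0.687
grip_force: 0.0
```

>>> send_rows(
  motion=[
    {"claw": 1, "slide": [0, 0, 0], "delta_rot": [0, 0, 0]},
    {"claw": 1, "slide": [0, 0, -20], "delta_rot": [0, 0, 0]},
    {"claw": 1, "slide": [0, 0, -60], "delta_rot": [0, 0, 0]},
    {"claw": 1, "slide": [0, 0, -110], "delta_rot": [0, 0, 0]},
    {"claw": 1, "slide": [0, 0, -160], "delta_rot": [0, 0, 0]},
  ],
)

```text
time: 7.05
position: [0.5183, -0.2866, 0.2404]
tool_rot: [-2.216, -2.226, 0.001]
ft_force: [0.6, -0.0, 0.2]
grip_width: 0.99
grip_force: 0.0
```

>>> send_rows(
  motion=[
    {"claw": 1, "slide": [40, 0, -25], "delta_rot": [0, 0, 0]},
    {"claw": 1, "slide": [80, 0, -50], "delta_rot": [0, 0, 0]},
    {"claw": 1, "slide": [125, 0, -60], "delta_rot": [0, 0, 0]},
    {"claw": 1, "slide": [170, 0, -60], "delta_rot": [0, 0, 0]},
    {"claw": 1, "slide": [215, 0, -60], "delta_rot": [0, 0, 0]},
  ],
)

```text
time: 7.55
position: [0.5177, -0.0702, 0.2999]
tool_rot: [2.216, 2.226, 0.003]
ft_force: [1.4, 0.3, -0.6]
grip_width: 0.998
grip_force: 0.0
```

>>> send_rows(
  motion=[
    {"claw": 1, "slide": [45, -2, 0], "delta_rot": [0, 0, 0]},
    {"claw": 1, "slide": [90, -4, 0], "delta_rot": [0, 0, 0]},
    {"claw": 1, "slide": [135, -8, 0], "delta_rot": [0, 0, 0]},
    {"claw": 1, "slide": [180, -12, 0], "delta_rot": [0, 0, 0]},
    {"claw": 1, "slide": [220, -15, 0], "delta_rot": [0, 0, 0]},
  ],
)

```text
time: 8.05
position: [0.501, 0.1505, 0.2992]
tool_rot: [-2.214, -2.228, -0.001]
ft_force: [0.6, -1.1, 0.7]
grip_width: 1.002
grip_force: 0.0
```

```bash
python3 go.py .492 .325 .20
```

```text
slide [174.4  -8.   99.3]
rot [ 0.    -0.001  0.006] pos [0.501  0.1505 0.2992] q [-0.67  0.02  0.33  1.69 -0.01  1.43 -0.33] F [ 0.6 -1.1  0.7] grip 87.1 0.0 t 8.05
```

>>> send_rows(
  motion=[
    {"claw": 1, "slide": [45, -2, 0], "delta_rot": [0, 0, 0]},
    {"claw": 1, "slide": [90, -4, 20], "delta_rot": [0, 0, 0]},
    {"claw": 1, "slide": [130, -6, 40], "delta_rot": [0, 0, 0]},
    {"claw": 1, "slide": [165, -8, 70], "delta_rot": [0, 0, 0]},
    {"claw": 1, "slide": [175, -9, 100], "delta_rot": [0, 0, 0]},
  ],
)

```text
time: 8.55
position: [0.4901, 0.3284, 0.1979]
tool_rot: [-2.208, -2.232, -0.003]
ft_force: [-0.7, 0.5, -0.4]
grip_width: 1.0
grip_force: 0.0
```

```bash
python3 go.py .492 .325 .081; python3 -c "
from h import *
im=snap('wrist','w2')"
```

```text
slide [ -3.8   1.9 116.9]
rot [-0.    -0.003  0.011] pos [0.4901 0.3284 0.1979] q [-0.82  0.22  0.21  1.68 -0.05  1.25 -0.58] F [-0.7  0.5 -0.4] grip 87.0 0.0 t 8.55
```

View pics/w2.png

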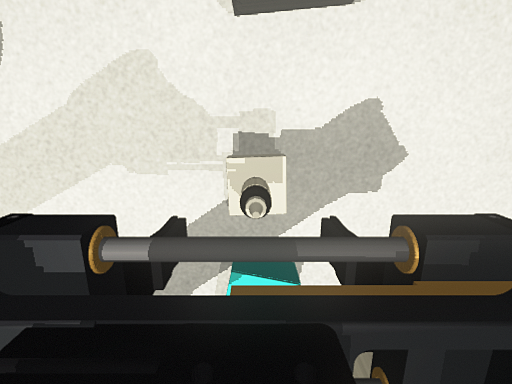

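The wrist view shows the small bottle centred between the fingers (tip ~(256,210)). The top of the low riser spans (226..286, 156..214).

```bash
python3 - <<'E'
from h import *
im=load('w2'); print('tip',np.round(onz(im,256,212,.121)*1000)); print('riser',np.round(onz(im,256,185.5,.03)*1000),'width',(onz(im,286,200,.03)-onz(im,227,200,.03))[0]*1000)
E
```

```text
tip [493. 323. 121.]
riser [493. 326.  30.] width 70.73349291298715
```

>>> send_rows(
  motion=[
    {"claw": 1, "slide": [-2, 2, 30], "delta_rot": [0, 0, 0]},
    {"claw": 1, "slide": [-3, 2, 60], "delta_rot": [0, 0, 0]},
    {"claw": 1, "slide": [-3, 2, 90], "delta_rot": [0, 0, 0]},
    {"claw": 1, "slide": [-3, 2, 108], "delta_rot": [0, 0, 0]},
    {"claw": 1, "slide": [-3, 2, 117], "delta_rot": [0, 0, 0]},
  ],
)

```text
time: 9.1
position: [0.4934, 0.3185, 0.0807]
tool_rot: [2.217, 2.226, -0.005]
ft_force: [0.1, -0.7, 0.5]
grip_width: 1.0
grip_force: 0.0
```

>>> send_rows(
  motion=[
    {"claw": 0, "slide": [0, 0, 0], "delta_rot": [0, 0, 0]},
    {"claw": -0.3, "slide": [0, 0, 0], "delta_rot": [0, 0, 0]},
    {"claw": -0.3, "slide": [0, 0, 0], "delta_rot": [0, 0, 0]},
    {"claw": -1, "slide": [0, 0, 0], "delta_rot": [0, 0, 0]},
    {"claw": -1, "slide": [0, 0, 0], "delta_rot": [0, 0, 0]},
  ],
)

```text
time: 9.6
position: [0.4942, 0.3204, 0.0829]
tool_rot: [2.216, 2.227, 0.002]
ft_force: [-0.8, -0.6, -0.2]
grip_width: 0.631
grip_force: 0.0
```

>>> send_rows(
  motion=[
    {"claw": -1, "slide": [0, 0, 0], "delta_rot": [0, 0, 0]},
    {"claw": -1, "slide": [0, 0, 0], "delta_rot": [0, 0, 0]},
    {"claw": -1, "slide": [0, 0, 0], "delta_rot": [0, 0, 0]},
    {"claw": -1, "slide": [0, 0, 0], "delta_rot": [0, 0, 0]},
    {"claw": -1, "slide": [0, 0, 0], "delta_rot": [0, 0, 0]},
  ],
)

```text
time: 10.1
position: [0.4938, 0.3202, 0.0821]
tool_rot: [-2.216, -2.227, 0.0]
ft_force: [-0.7, 0.3, 0.8]
grip_width: 0.362
grip_force: 15.0
```

```bash
python3 go.py .59 -.085 .30
```

```text
slide [-405.6   94.2 -218. ]
rot [-0.    -0.     0.005] pos [0.4938 0.3202 0.0821] q [-0.8   0.32  0.21  1.8  -0.08  1.03 -0.56] F [-0.7  0.3  0.8] grip 31.5 14.999925907468423 t 10.1
```

Grip at 31.5 mm on the body. Lift and carry to the high riser.

>>> send_rows(
  motion=[
    {"claw": -1, "slide": [0, 0, -20], "delta_rot": [0, 0, 0]},
    {"claw": -1, "slide": [0, 0, -60], "delta_rot": [0, 0, 0]},
    {"claw": -1, "slide": [0, 0, -105], "delta_rot": [0, 0, 0]},
    {"claw": -1, "slide": [0, 0, -150], "delta_rot": [0, 0, 0]},
    {"claw": -1, "slide": [0, 0, -190], "delta_rot": [0, 0, 0]},
  ],
)

```text
time: 10.6
position: [0.4939, 0.32, 0.2745]
tool_rot: [2.216, 2.227, 0.002]
ft_force: [0.5, 0.5, -0.0]
grip_width: 0.367
grip_force: 15.0
```

>>> send_rows(
  motion=[
    {"claw": -1, "slide": [-20, 4, -20], "delta_rot": [0, 0, 0]},
    {"claw": -1, "slide": [-60, 12, -28], "delta_rot": [0, 0, 0]},
    {"claw": -1, "slide": [-100, 22, -28], "delta_rot": [0, 0, 0]},
    {"claw": -1, "slide": [-140, 31, -28], "delta_rot": [0, 0, 0]},
    {"claw": -1, "slide": [-180, 40, -28], "delta_rot": [0, 0, 0]},
  ],
)

```text
time: 11.1
position: [0.5348, 0.1387, 0.3002]
tool_rot: [2.216, 2.227, 0.001]
ft_force: [0.3, -0.0, -0.5]
grip_width: 0.361
grip_force: 15.0
```

>>> send_rows(
  motion=[
    {"claw": -1, "slide": [-45, 11, 0], "delta_rot": [0, 0, 0]},
    {"claw": -1, "slide": [-90, 22, 0], "delta_rot": [0, 0, 0]},
    {"claw": -1, "slide": [-135, 33, 0], "delta_rot": [0, 0, 0]},
    {"claw": -1, "slide": [-175, 44, 0], "delta_rot": [0, 0, 0]},
    {"claw": -1, "slide": [-205, 52, 0], "delta_rot": [0, 0, 0]},
  ],
)

```text
time: 11.6
position: [0.5878, -0.0681, 0.3002]
tool_rot: [2.219, 2.223, -0.001]
ft_force: [0.0, 0.6, 0.2]
grip_width: 0.363
grip_force: 15.0
```

>>> send_rows(
  motion=[
    {"claw": -1, "slide": [-12, 2, 10], "delta_rot": [0, 0, 0]},
    {"claw": -1, "slide": [-20, 3, 40], "delta_rot": [0, 0, 0]},
    {"claw": -1, "slide": [-24, 3, 75], "delta_rot": [0, 0, 0]},
    {"claw": -1, "slide": [-24, 3, 100], "delta_rot": [0, 0, 0]},
    {"claw": -1, "slide": [-24, 3, 110], "delta_rot": [0, 0, 0]},
  ],
)

```text
time: 12.1
position: [0.5888, -0.0867, 0.1863]
tool_rot: [-2.211, -2.225, 0.005]
ft_force: [-0.8, -0.4, -0.8]
grip_width: 0.364
grip_force: 15.0
```

```bash
python3 go.py .59 -.089 .1325
```

```text
slide [-2.4  1.5 53.8]
rot [-0.006 -0.001  0.006] pos [ 0.5888 -0.0867  0.1863] q [-0.34  0.26  0.53  1.68 -0.14  1.24  0.22] F [-0.8 -0.4 -0.8] grip 31.6 14.999906468437985 t 12.1
```

>>> send_rows(
  motion=[
    {"claw": -1, "slide": [-1, 0, 20], "delta_rot": [0, 0, 0]},
    {"claw": -1, "slide": [-1, 0, 35], "delta_rot": [0, 0, 0]},
    {"claw": -1, "slide": [-1, 0, 45], "delta_rot": [0, 0, 0]},
    {"claw": -1, "slide": [-1, 0, 48], "delta_rot": [0, 0, 0]},
    {"claw": -1, "slide": [-1, 0, 48], "delta_rot": [0, 0, 0]},
  ],
)

```text
time: 12.6
position: [0.591, -0.0891, 0.1421]
tool_rot: [-2.215, -2.227, -0.0]
ft_force: [0.4, 0.1, -0.3]
grip_width: 0.359
grip_force: 15.0
```

```bash
python3 go.py .59 -.089 .1325
```

```text
slide [ 0.1 -1.   9.6]
rot [-0.    -0.     0.005] pos [ 0.591  -0.0891  0.1421] q [-0.33  0.3   0.52  1.73 -0.16  1.15  0.24] F [ 0.4  0.1 -0.3] grip 31.2 14.999835651833564 t 12.6
```

>>> send_rows(
  motion=[
    {"claw": -1, "slide": [0, -1, 4], "delta_rot": [0, 0, 0]},
    {"claw": -1, "slide": [0, -1, 7], "delta_rot": [0, 0, 0]},
    {"claw": -1, "slide": [0, -1, 8.5], "delta_rot": [0, 0, 0]},
    {"claw": -1, "slide": [0, -1, 9.5], "delta_rot": [0, 0, 0]},
    {"claw": -1, "slide": [0, -1, 10], "delta_rot": [0, 0, 0]},
  ],
)

```text
time: 13.1
position: [0.5899, -0.0894, 0.1321]
tool_rot: [2.216, 2.227, 0.0]
ft_force: [0.5, -0.5, -0.0]
grip_width: 0.362
grip_force: 15.0
```

```bash
python3 go.py .59 -.089 .1325;  python3 -c "
from h import *
im=ctrl.get_image('scene')['color'][110:230,160:300]; cv2.imwrite('pics/p2.png',cv2.resize(im,None,fx=4,fy=4,interpolation=2))"
```

```text
slide [ 0.4  0.1 -0.4]
rot [ 0.    -0.     0.005] pos [ 0.5899 -0.0894  0.1321] q [-0.33  0.31  0.52  1.74 -0.17  1.13  0.24] F [ 0.5 -0.5 -0. ] grip 31.5 14.999591644154862 t 13.1
```

View pics/p2.png

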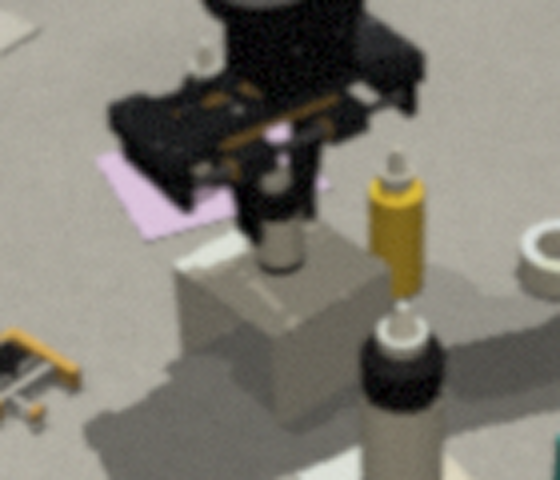

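The small bottle is upright at the centre of the high riser (~(281,260)). I nudge down until contact shows, then release.

>>> send_rows(
  motion=[
    {"claw": -1, "slide": [0, 0, 0.5], "delta_rot": [0, 0, 0]},
    {"claw": -1, "slide": [0, 0, 1], "delta_rot": [0, 0, 0]},
    {"claw": -1, "slide": [0, 0, 1.3], "delta_rot": [0, 0, 0]},
    {"claw": -1, "slide": [0, 0, 1.3], "delta_rot": [0, 0, 0]},
  ],
)

```text
time: 13.55
position: [0.59, -0.0895, 0.1319]
tool_rot: [2.216, 2.227, 0.001]
ft_force: [-2.7, 0.4, 6.5]
grip_width: 0.361
grip_force: 15.0
```

>>> send_rows(
  motion=[
    {"claw": -1, "slide": [0, 0, -0.8], "delta_rot": [0, 0, 0]},
    {"claw": 0, "slide": [0, 0, -0.8], "delta_rot": [0, 0, 0]},
    {"claw": 0.5, "slide": [0, 0, -0.8], "delta_rot": [0, 0, 0]},
    {"claw": 1, "slide": [0, 0, -0.8], "delta_rot": [0, 0, 0]},
    {"claw": 1, "slide": [0, 0, -0.8], "delta_rot": [0, 0, 0]},
  ],
)

```text
time: 14.05
position: [0.5898, -0.0894, 0.1313]
tool_rot: [-2.216, -2.227, 0.0]
ft_force: [0.2, -1.4, 0.0]
grip_width: 0.641
grip_force: 0.0
```

>>> send_rows(
  motion=[
    {"claw": 1, "slide": [0, 0, 0], "delta_rot": [0, 0, 0]},
    {"claw": 1, "slide": [0, 0, -20], "delta_rot": [0, 0, 0]},
    {"claw": 1, "slide": [0, 0, -65], "delta_rot": [0, 0, 0]},
    {"claw": 1, "slide": [0, 0, -115], "delta_rot": [0, 0, 0]},
    {"claw": 1, "slide": [0, 0, -165], "delta_rot": [0, 0, 0]},
  ],
)

```text
time: 14.55
position: [0.5894, -0.0894, 0.2982]
tool_rot: [-2.216, -2.227, 0.0]
ft_force: [1.0, 0.7, -0.9]
grip_width: 0.988
grip_force: 0.0
```

>>> send_rows(
  motion=[
    {"claw": 1, "slide": [40, 10, -5], "delta_rot": [0, 0, 0]},
    {"claw": 1, "slide": [85, 20, -5], "delta_rot": [0, 0, 0]},
    {"claw": 1, "slide": [130, 30, -5], "delta_rot": [0, 0, 0]},
    {"claw": 1, "slide": [170, 40, -5], "delta_rot": [0, 0, 0]},
    {"claw": 1, "slide": [195, 45, -5], "delta_rot": [0, 0, 0]},
  ],
)

```text
time: 15.05
position: [0.634, 0.1107, 0.301]
tool_rot: [-2.21, -2.231, -0.001]
ft_force: [-0.1, -0.6, 0.5]
grip_width: 1.0
grip_force: 0.0
```

>>> send_rows(
  motion=[
    {"claw": 1, "slide": [0, 0, 0], "delta_rot": [0, 0, 0]},
    {"claw": 1, "slide": [0, 0, 0], "delta_rot": [0, 0, 0]},
  ],
)

```text
time: 15.25
position: [0.6338, 0.106, 0.3012]
tool_rot: [2.214, 2.228, -0.002]
ft_force: [-1.0, -0.5, -0.1]
grip_width: 0.995
grip_force: 0.0
```

```bash
python3 go.py .635 .107 .157; python3 -c "
from h import *
im=snap('wrist','w3')"
```

```text
slide [  1.1   1.3 144.2]
rot [-0.001  0.001  0.006] pos [0.6338 0.106  0.3012] q [-0.55  0.3   0.43  1.4  -0.12  1.47 -0.11] F [-1.  -0.5 -0.1] grip 86.5 0.0 t 15.25
```

View pics/w3.png

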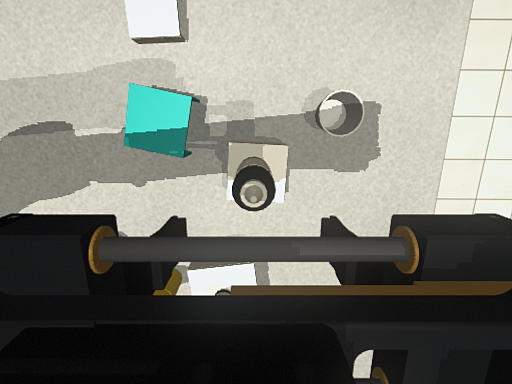

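The wrist view shows the large bottle's cap at (254,192), and the mid riser corners at about (229,142), (288,145), (284,202) and (228,199).

```bash
python3 - <<'E'
from h import *
im=load('w3')
for v in (190,198): print('tip',np.round(onz(im,254,v,.196)*1000))
print('cyl', np.round(onz(im,253.5,187,.163)*1000))
W=np.array([onz(im,*p,.055) for p in [(229,142),(288,145),(284,202),(228,199)]]); print(W.mean(0).round(4),[round(float(np.linalg.norm(W[i]-W[i-1])),3) for i in range(4)])
E
```

```text
tip [635. 113. 196.]
tip [635. 105. 196.]
cyl [634. 108. 163.]
[0.6398 0.1039 0.055 ] [0.084, 0.084, 0.085, 0.084]
```

>>> send_rows(
  motion=[
    {"claw": 1, "slide": [1, 0, 35], "delta_rot": [0, 0, 0]},
    {"claw": 1, "slide": [2, 0, 70], "delta_rot": [0, 0, 0]},
    {"claw": 1, "slide": [2, 0, 105], "delta_rot": [0, 0, 0]},
    {"claw": 1, "slide": [2, 0, 130], "delta_rot": [0, 0, 0]},
    {"claw": 1, "slide": [2, 0, 144], "delta_rot": [0, 0, 0]},
  ],
)

```text
time: 15.8
position: [0.6327, 0.1053, 0.1554]
tool_rot: [-2.219, -2.223, 0.005]
ft_force: [-0.1, -0.0, 0.6]
grip_width: 1.0
grip_force: 0.0
```

>>> send_rows(
  motion=[
    {"claw": 0.3, "slide": [0, 0, 0], "delta_rot": [0, 0, 0]},
    {"claw": 0.1, "slide": [0, 0, 0], "delta_rot": [0, 0, 0]},
    {"claw": -1, "slide": [0, 0, 0], "delta_rot": [0, 0, 0]},
    {"claw": -1, "slide": [0, 0, 0], "delta_rot": [0, 0, 0]},
    {"claw": -1, "slide": [0, 0, 0], "delta_rot": [0, 0, 0]},
  ],
  grip_force=20,
)

```text
time: 16.3
position: [0.6345, 0.1079, 0.1587]
tool_rot: [2.215, 2.226, 0.003]
ft_force: [-0.0, -0.0, -0.4]
grip_width: 0.629
grip_force: 0.0
```

>>> send_rows(
  motion=[
    {"claw": -1, "slide": [0, 0, 0], "delta_rot": [0, 0, 0]},
    {"claw": -1, "slide": [0, 0, 0], "delta_rot": [0, 0, 0]},
    {"claw": -1, "slide": [0, 0, 0], "delta_rot": [0, 0, 0]},
  ],
)

```text
time: 16.6
position: [0.6341, 0.1079, 0.1582]
tool_rot: [2.216, 2.227, 0.001]
ft_force: [-0.7, -0.6, 3.6]
grip_width: 0.543
grip_force: 19.9
```

```bash
python3 go.py .493 .326 .21
```

```text
slide [ 218.8 -140.   -51.8]
rot [ 0.001 -0.     0.005] pos [0.6341 0.1079 0.1582] q [-0.54  0.37  0.42  1.59 -0.16  1.21 -0.09] F [-0.7 -0.6  3.6] grip 47.2 19.93482840451179 t 16.6
```

>>> send_rows(
  motion=[
    {"claw": -1, "slide": [0, 0, -12], "delta_rot": [0, 0, 0]},
    {"claw": -1, "slide": [0, 0, -35], "delta_rot": [0, 0, 0]},
    {"claw": -1, "slide": [0, 0, -55], "delta_rot": [0, 0, 0]},
    {"claw": -1, "slide": [8, -5, -62], "delta_rot": [0, 0, 0]},
    {"claw": -1, "slide": [25, -16, -62], "delta_rot": [0, 0, 0]},
  ],
)

```text
time: 17.1
position: [0.6187, 0.1313, 0.2211]
tool_rot: [2.218, 2.222, 0.003]
ft_force: [0.4, 0.4, -1.7]
grip_width: 0.542
grip_force: 19.9
```

>>> send_rows(
  motion=[
    {"claw": -1, "slide": [27, -17, 0], "delta_rot": [0, 0, 0]},
    {"claw": -1, "slide": [60, -39, 0], "delta_rot": [0, 0, 0]},
    {"claw": -1, "slide": [95, -61, 0], "delta_rot": [0, 0, 0]},
    {"claw": -1, "slide": [130, -84, 0], "delta_rot": [0, 0, 0]},
    {"claw": -1, "slide": [155, -100, 0], "delta_rot": [0, 0, 0]},
  ],
)

```text
time: 17.6
position: [0.5138, 0.2908, 0.219]
tool_rot: [-2.21, -2.23, 0.001]
ft_force: [-0.5, -0.1, -2.3]
grip_width: 0.542
grip_force: 19.9
```

>>> send_rows(
  motion=[
    {"claw": -1, "slide": [18, -12, 0], "delta_rot": [0, 0, 0]},
    {"claw": -1, "slide": [30, -20, 0], "delta_rot": [0, 0, 0]},
    {"claw": -1, "slide": [38, -25, 5], "delta_rot": [0, 0, 0]},
    {"claw": -1, "slide": [38, -25, 25], "delta_rot": [0, 0, 0]},
    {"claw": -1, "slide": [38, -25, 45], "delta_rot": [0, 0, 0]},
  ],
)

```text
time: 18.1
position: [0.4923, 0.3247, 0.174]
tool_rot: [2.216, 2.226, 0.001]
ft_force: [0.4, -0.1, -2.1]
grip_width: 0.546
grip_force: 19.9
```

>>> send_rows(
  motion=[
    {"claw": -1, "slide": [0, 0, 10], "delta_rot": [0, 0, 0]},
    {"claw": -1, "slide": [0, 0, 16], "delta_rot": [0, 0, 0]},
    {"claw": -1, "slide": [0, 0, 20], "delta_rot": [0, 0, 0]},
    {"claw": -1, "slide": [0, 0, 20], "delta_rot": [0, 0, 0]},
  ],
)

```text
time: 18.5
position: [0.492, 0.3249, 0.1545]
tool_rot: [2.216, 2.226, 0.0]
ft_force: [-0.7, -0.0, -1.5]
grip_width: 0.54
grip_force: 19.9
```

```bash
python3 go.py .492 .326 .133
```

```text
slide [ 1.1 -0.  21.5]
rot [0.    0.    0.005] pos [0.492  0.3249 0.1545] q [-0.87  0.26  0.28  1.73 -0.08  1.17 -0.56] F [-0.7 -0.  -1.5] grip 47.0 19.932981648598798 t 18.5
```

>>> send_rows(
  motion=[
    {"claw": -1, "slide": [1, 0, 8], "delta_rot": [0, 0, 0]},
    {"claw": -1, "slide": [1, 0, 15], "delta_rot": [0, 0, 0]},
    {"claw": -1, "slide": [1, 0, 19], "delta_rot": [0, 0, 0]},
    {"claw": -1, "slide": [1, 0, 20.5], "delta_rot": [0, 0, 0]},
    {"claw": -1, "slide": [1, 0, 21], "delta_rot": [0, 0, 0]},
  ],
)

```text
time: 19.0
position: [0.4917, 0.3261, 0.1333]
tool_rot: [-2.216, -2.227, 0.0]
ft_force: [0.1, 0.8, -1.2]
grip_width: 0.544
grip_force: 19.9
```

>>> send_rows(
  motion=[
    {"claw": -1, "slide": [0, 0, 0.5], "delta_rot": [0, 0, 0]},
    {"claw": -1, "slide": [0, 0, 0.8], "delta_rot": [0, 0, 0]},
    {"claw": -1, "slide": [0, 0, 0.8], "delta_rot": [0, 0, 0]},
  ],
)

```text
time: 19.3
position: [0.492, 0.3263, 0.1332]
tool_rot: [-2.216, -2.227, -0.001]
ft_force: [-0.8, 0.3, 0.5]
grip_width: 0.547
grip_force: 19.9
```

```bash
python3 go.py .492 .326 .133;  python3 -c "
from h import *
im=ctrl.get_image('scene')['color'][170:310,280:440]; cv2.imwrite('pics/p3.png',cv2.resize(im,None,fx=4,fy=4,interpolation=2))"
```

```text
slide [-0.3  0.   0.2]
rot [ 0.    -0.     0.005] pos [0.492  0.3263 0.1332] q [-0.87  0.28  0.28  1.75 -0.08  1.13 -0.56] F [-0.8  0.3  0.5] grip 47.6 19.934299500309862 t 19.3
```

View pics/p3.png

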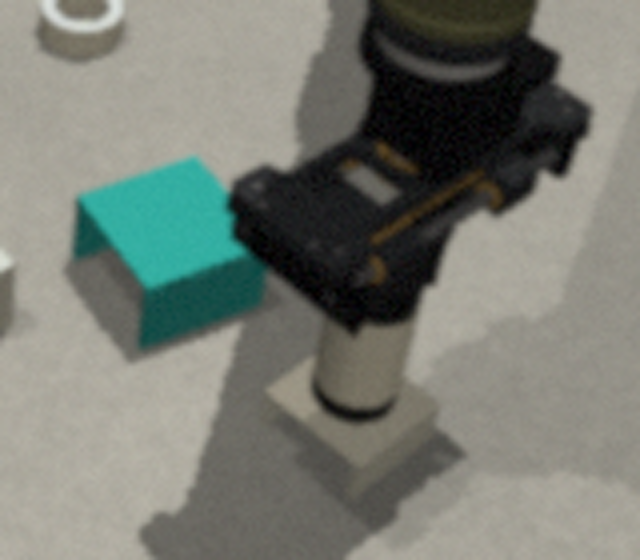

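The large bottle stands centred on the low riser (~(355,395)), and the force change shows light contact. Release, then go to the bib.

>>> send_rows(
  motion=[
    {"claw": -1, "slide": [0, 0, 0.3], "delta_rot": [0, 0, 0]},
    {"claw": 0.3, "slide": [0, 0, 0.3], "delta_rot": [0, 0, 0]},
    {"claw": 0.6, "slide": [0, 0, 0], "delta_rot": [0, 0, 0]},
    {"claw": 1, "slide": [0, 0, 0], "delta_rot": [0, 0, 0]},
    {"claw": 1, "slide": [0, 0, 0], "delta_rot": [0, 0, 0]},
  ],
)

```text
time: 19.85
position: [0.4918, 0.3261, 0.1327]
tool_rot: [2.216, 2.227, 0.0]
ft_force: [0.5, 0.1, 0.0]
grip_width: 0.828
grip_force: 0.0
```

>>> send_rows(
  motion=[
    {"claw": 1, "slide": [0, 0, 0], "delta_rot": [0, 0, 0]},
    {"claw": 1, "slide": [0, 0, -20], "delta_rot": [0, 0, 0]},
    {"claw": 1, "slide": [0, 0, -65], "delta_rot": [0, 0, 0]},
    {"claw": 1, "slide": [0, 0, -115], "delta_rot": [0, 0, 0]},
    {"claw": 1, "slide": [0, 0, -165], "delta_rot": [0, 0, 0]},
  ],
)

```text
time: 20.35
position: [0.4915, 0.3258, 0.2994]
tool_rot: [2.216, 2.227, -0.001]
ft_force: [0.1, 0.0, -0.1]
grip_width: 1.0
grip_force: 0.0
```

>>> send_rows(
  motion=[
    {"claw": 1, "slide": [-45, 2, 0], "delta_rot": [0, 0, 0]},
    {"claw": 1, "slide": [-90, 4, 0], "delta_rot": [0, 0, 0]},
    {"claw": 1, "slide": [-135, 6, 0], "delta_rot": [0, 0, 0]},
    {"claw": 1, "slide": [-180, 8, 0], "delta_rot": [0, 0, 0]},
    {"claw": 1, "slide": [-220, 10, 0], "delta_rot": [0, 0, 0]},
  ],
)

```text
time: 20.85
position: [0.5028, 0.1036, 0.298]
tool_rot: [2.217, 2.226, 0.001]
ft_force: [-0.3, 0.3, 0.4]
grip_width: 1.004
grip_force: 0.0
```

>>> send_rows(
  motion=[
    {"claw": 1, "slide": [-45, 2, 0], "delta_rot": [0, 0, 0]},
    {"claw": 1, "slide": [-90, 4, 0], "delta_rot": [0, 0, 0]},
    {"claw": 1, "slide": [-135, 6, 0], "delta_rot": [0, 0, 0]},
    {"claw": 1, "slide": [-180, 8, 0], "delta_rot": [0, 0, 0]},
    {"claw": 1, "slide": [-220, 10, 0], "delta_rot": [0, 0, 0]},
  ],
)

```text
time: 21.35
position: [0.5137, -0.1164, 0.2981]
tool_rot: [2.217, 2.225, 0.001]
ft_force: [-0.1, -0.0, -0.2]
grip_width: 1.002
grip_force: 0.0
```

>>> send_rows(
  motion=[
    {"claw": 1, "slide": [-45, 2, 0], "delta_rot": [0, 0, 0]},
    {"claw": 1, "slide": [-90, 4, 0], "delta_rot": [0, 0, 0]},
    {"claw": 1, "slide": [-130, 6, 0], "delta_rot": [0, 0, 0]},
    {"claw": 1, "slide": [-160, 7, 10], "delta_rot": [0, 0, 0]},
    {"claw": 1, "slide": [-173, 7, 40], "delta_rot": [0, 0, 0]},
  ],
)

```text
time: 21.85
position: [0.5223, -0.2918, 0.2601]
tool_rot: [2.216, 2.217, 0.001]
ft_force: [-0.2, 0.3, 0.2]
grip_width: 0.997
grip_force: 0.0
```

```bash
python3 go.py .519 -.287 .080; python3 -c "
from h import *
im=snap('top','t2')"
```

```text
slide [  5.6  -4.2 180. ]
rot [0.005 0.004 0.   ] pos [ 0.5223 -0.2918  0.2601] q [-0.22  0.25  0.81  1.59 -0.18  1.37  0.62] F [-0.2  0.3  0.2] grip 86.8 0.0 t 21.85
```

View pics/t2.png

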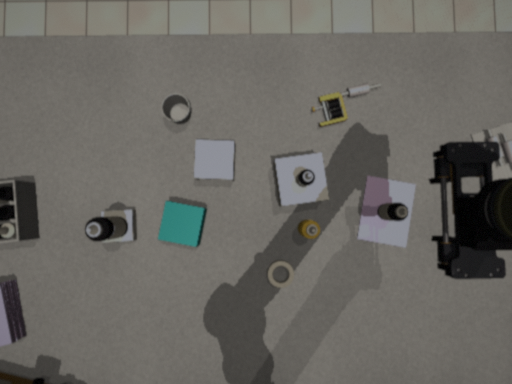

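All three bottles are upright: large on low (~(99,228)), small on high (~(307,178)) and medium on the bib (~(400,211)). The mid riser is now bare, so I measure it again and grasp the medium bottle.

```bash
python3 - <<'E'
from h import *
im=load('t2'); b=im['color'].astype(int); m=((b[...,0]>120)&(b[...,0]-b[...,2]>=0)).astype(np.uint8)
w=np.zeros_like(m); w[130:190,185:245]=1; p=cv2.findNonZero(cv2.morphologyEx(m*w,cv2.MORPH_OPEN,np.ones((3,3))))
W=np.array([onz(im,*q[0].astype(float),.055)[:2]*1000 for q in p],np.float32); print(cv2.minAreaRect(W))
E
```

```text
((636.7118530273438, 106.14469909667969), (84.81018829345703, 86.46670532226562), 87.33125305175781)
```

>>> send_rows(
  motion=[
    {"claw": 1, "slide": [2, -2, 40], "delta_rot": [0, 0, 0]},
    {"claw": 1, "slide": [3, -3, 80], "delta_rot": [0, 0, 0]},
    {"claw": 1, "slide": [3, -3, 115], "delta_rot": [0, 0, 0]},
    {"claw": 1, "slide": [3, -3, 150], "delta_rot": [0, 0, 0]},
    {"claw": 1, "slide": [3, -3, 175], "delta_rot": [0, 0, 0]},
  ],
)

```text
time: 22.4
position: [0.5182, -0.2821, 0.0806]
tool_rot: [-2.213, -2.226, 0.001]
ft_force: [-0.9, 0.2, 0.1]
grip_width: 1.002
grip_force: 0.0
```

>>> send_rows(
  motion=[
    {"claw": 0.2, "slide": [0, 0, 0], "delta_rot": [0, 0, 0]},
    {"claw": 0, "slide": [0, 0, 0], "delta_rot": [0, 0, 0]},
  ],
  grip_force=15,
)

```text
time: 22.6
position: [0.5192, -0.2834, 0.0834]
tool_rot: [-2.215, -2.227, -0.0]
ft_force: [1.3, -0.5, 1.1]
grip_width: 0.897
grip_force: 0.0
```

```bash
python3 go.py .519 -.287 .080
```

```text
slide [-3.6 -0.2  3.4]
rot [-0.    -0.     0.006] pos [ 0.5192 -0.2834  0.0834] q [-0.16  0.4   0.75  1.8  -0.31  1.06  0.71] F [ 1.3 -0.5  1.1] grip 78.0 0.0 t 22.6
```

>>> send_rows(
  motion=[
    {"claw": 0.2, "slide": [-3.5, 0, 3], "delta_rot": [0, 0, 0]},
    {"claw": 0.2, "slide": [-3.5, 0, 3], "delta_rot": [0, 0, 0]},
    {"claw": -1, "slide": [-3.5, 0, 3], "delta_rot": [0, 0, 0]},
    {"claw": -1, "slide": [-3.5, 0, 3], "delta_rot": [0, 0, 0]},
    {"claw": -1, "slide": [-3.5, 0, 3], "delta_rot": [0, 0, 0]},
  ],
  grip_force=15,
)

```text
time: 23.1
position: [0.5191, -0.2873, 0.0801]
tool_rot: [2.215, 2.227, 0.001]
ft_force: [1.0, -0.5, -0.9]
grip_width: 0.446
grip_force: 3.5
```

>>> send_rows(
  motion=[
    {"claw": -1, "slide": [0, 0, 0], "delta_rot": [0, 0, 0]},
    {"claw": -1, "slide": [0, 0, 0], "delta_rot": [0, 0, 0]},
    {"claw": -1, "slide": [0, 0, 0], "delta_rot": [0, 0, 0]},
    {"claw": -1, "slide": [0, 0, 0], "delta_rot": [0, 0, 0]},
    {"claw": -1, "slide": [0, 0, 0], "delta_rot": [0, 0, 0]},
  ],
)

```text
time: 23.6
position: [0.519, -0.2873, 0.0801]
tool_rot: [2.216, 2.227, 0.001]
ft_force: [-1.4, 0.2, 4.7]
grip_width: 0.443
grip_force: 15.0
```

```bash
python3 go.py .637 .105 .28
```

```text
slide [ 391.8  120.  -199.9]
rot [ 0.    -0.     0.005] pos [ 0.519  -0.2873  0.0801] q [-0.15  0.41  0.75  1.8  -0.32  1.05  0.72] F [-1.4  0.2  4.7] grip 38.5 15.000454662367702 t 23.6
```

>>> send_rows(
  motion=[
    {"claw": -1, "slide": [0, 0, -15], "delta_rot": [0, 0, 0]},
    {"claw": -1, "slide": [0, 0, -50], "delta_rot": [0, 0, 0]},
    {"claw": -1, "slide": [0, 0, -95], "delta_rot": [0, 0, 0]},
    {"claw": -1, "slide": [0, 0, -140], "delta_rot": [0, 0, 0]},
    {"claw": -1, "slide": [0, 0, -180], "delta_rot": [0, 0, 0]},
  ],
)

```text
time: 24.1
position: [0.5186, -0.2875, 0.2626]
tool_rot: [2.216, 2.226, 0.001]
ft_force: [1.1, -0.0, -0.3]
grip_width: 0.446
grip_force: 15.0
```

>>> send_rows(
  motion=[
    {"claw": -1, "slide": [20, 6, -20], "delta_rot": [0, 0, 0]},
    {"claw": -1, "slide": [60, 18, -25], "delta_rot": [0, 0, 0]},
    {"claw": -1, "slide": [100, 30, -25], "delta_rot": [0, 0, 0]},
    {"claw": -1, "slide": [140, 43, -25], "delta_rot": [0, 0, 0]},
    {"claw": -1, "slide": [180, 55, -25], "delta_rot": [0, 0, 0]},
  ],
)

```text
time: 24.6
position: [0.5731, -0.1055, 0.2855]
tool_rot: [2.216, 2.226, 0.001]
ft_force: [-0.9, -0.6, -0.6]
grip_width: 0.444
grip_force: 15.0
```

>>> send_rows(
  motion=[
    {"claw": -1, "slide": [40, 12, 0], "delta_rot": [0, 0, 0]},
    {"claw": -1, "slide": [80, 25, 0], "delta_rot": [0, 0, 0]},
    {"claw": -1, "slide": [120, 37, 0], "delta_rot": [0, 0, 0]},
    {"claw": -1, "slide": [160, 49, 0], "delta_rot": [0, 0, 0]},
    {"claw": -1, "slide": [190, 58, 0], "delta_rot": [0, 0, 0]},
  ],
)

```text
time: 25.1
position: [0.6301, 0.0868, 0.285]
tool_rot: [-2.212, -2.229, -0.001]
ft_force: [-0.4, -0.5, -0.7]
grip_width: 0.442
grip_force: 15.0
```

>>> send_rows(
  motion=[
    {"claw": -1, "slide": [15, 5, 0], "delta_rot": [0, 0, 0]},
    {"claw": -1, "slide": [22, 7, 15], "delta_rot": [0, 0, 0]},
    {"claw": -1, "slide": [22, 7, 50], "delta_rot": [0, 0, 0]},
    {"claw": -1, "slide": [22, 7, 85], "delta_rot": [0, 0, 0]},
    {"claw": -1, "slide": [22, 7, 110], "delta_rot": [0, 0, 0]},
  ],
)

```text
time: 25.6
position: [0.6353, 0.1023, 0.1717]
tool_rot: [-2.219, -2.223, 0.006]
ft_force: [0.1, 0.4, -1.0]
grip_width: 0.444
grip_force: 15.0
```

>>> send_rows(
  motion=[
    {"claw": -1, "slide": [0, 0, 10], "delta_rot": [0, 0, 0]},
    {"claw": -1, "slide": [0, 0, 15], "delta_rot": [0, 0, 0]},
    {"claw": -1, "slide": [0, 0, 18], "delta_rot": [0, 0, 0]},
    {"claw": -1, "slide": [0, 0, 18], "delta_rot": [0, 0, 0]},
  ],
)

```text
time: 26.0
position: [0.6375, 0.1049, 0.1578]
tool_rot: [2.216, 2.226, 0.002]
ft_force: [-0.1, 0.2, -0.6]
grip_width: 0.444
grip_force: 15.0
```

```bash
python3 go.py .637 .105 .133
```

```text
slide [ 0.1 -0.6 24.8]
rot [ 0.002 -0.     0.004] pos [0.6375 0.1049 0.1578] q [-0.65  0.4   0.58  1.59 -0.23  1.22 -0.03] F [-0.1  0.2 -0.6] grip 38.6 14.99986603623256 t 26.0
```

>>> send_rows(
  motion=[
    {"claw": -1, "slide": [0, 0, 8], "delta_rot": [0, 0, 0]},
    {"claw": -1, "slide": [0, 0, 15], "delta_rot": [0, 0, 0]},
    {"claw": -1, "slide": [0, 0, 20], "delta_rot": [0, 0, 0]},
    {"claw": -1, "slide": [0, 0, 23], "delta_rot": [0, 0, 0]},
    {"claw": -1, "slide": [0, 0, 24], "delta_rot": [0, 0, 0]},
  ],
)

```text
time: 26.5
position: [0.6368, 0.1054, 0.1331]
tool_rot: [-2.215, -2.227, 0.0]
ft_force: [-3.2, 0.1, 7.7]
grip_width: 0.444
grip_force: 15.0
```

>>> send_rows(
  motion=[
    {"claw": -1, "slide": [0, 0, 0.3], "delta_rot": [0, 0, 0]},
    {"claw": -1, "slide": [0, 0, 0.6], "delta_rot": [0, 0, 0]},
    {"claw": -1, "slide": [0, 0, 0.6], "delta_rot": [0, 0, 0]},
  ],
)

```text
time: 26.8
position: [0.6368, 0.1054, 0.1331]
tool_rot: [-2.215, -2.227, -0.0]
ft_force: [-2.9, 0.1, 5.7]
grip_width: 0.445
grip_force: 15.0
```

```bash
python3 go.py .637 .105 .133
```

```text
slide [-0.4  0.2  0.1]
rot [-0.    -0.001  0.005] pos [0.6368 0.1054 0.1331] q [-0.65  0.42  0.57  1.62 -0.24  1.17 -0.02] F [-2.9  0.1  5.7] grip 38.7 15.00058478792198 t 26.8
```

Contact. Release and lift off, then a last check.

>>> send_rows(
  motion=[
    {"claw": -1, "slide": [0, 0, -0.8], "delta_rot": [0, 0, 0]},
    {"claw": 0, "slide": [0, 0, -0.8], "delta_rot": [0, 0, 0]},
    {"claw": 0.5, "slide": [0, 0, -0.8], "delta_rot": [0, 0, 0]},
    {"claw": 1, "slide": [0, 0, -0.8], "delta_rot": [0, 0, 0]},
    {"claw": 1, "slide": [0, 0, -0.8], "delta_rot": [0, 0, 0]},
  ],
)

```text
time: 27.3
position: [0.6369, 0.1053, 0.1328]
tool_rot: [2.216, 2.227, -0.0]
ft_force: [0.0, 0.1, -1.0]
grip_width: 0.689
grip_force: 0.0
```

>>> send_rows(
  motion=[
    {"claw": 1, "slide": [0, 0, 0], "delta_rot": [0, 0, 0]},
    {"claw": 1, "slide": [0, 0, -20], "delta_rot": [0, 0, 0]},
    {"claw": 1, "slide": [0, 0, -65], "delta_rot": [0, 0, 0]},
    {"claw": 1, "slide": [0, 0, -115], "delta_rot": [0, 0, 0]},
    {"claw": 1, "slide": [0, 0, -165], "delta_rot": [0, 0, 0]},
  ],
)

```text
time: 27.8
position: [0.6365, 0.1052, 0.2996]
tool_rot: [-2.216, -2.227, 0.001]
ft_force: [0.0, 0.2, 0.0]
grip_width: 0.993
grip_force: 0.0
```

>>> send_rows(
  motion=[
    {"claw": 1, "slide": [0, -40, -5], "delta_rot": [0, 0, 0]},
    {"claw": 1, "slide": [0, -85, -5], "delta_rot": [0, 0, 0]},
    {"claw": 1, "slide": [0, -130, -5], "delta_rot": [0, 0, 0]},
    {"claw": 1, "slide": [0, -170, -5], "delta_rot": [0, 0, 0]},
    {"claw": 1, "slide": [0, -170, -5], "delta_rot": [0, 0, 0]},
  ],
)

```text
time: 28.3
position: [0.4629, 0.1048, 0.3033]
tool_rot: [-2.21, -2.228, -0.002]
ft_force: [0.1, 1.2, 0.2]
grip_width: 1.001
grip_force: 0.0
```

```bash
python3 -c "
from h import *
im=snap('scene','s3')['color']; print(ctrl.get_state()['position'])
c=im[130:310,170:410]; cv2.imwrite('pics/s3c.png',cv2.resize(c,None,fx=3.3,fy=3.3,interpolation=2))"
```

```text
[0.46533628 0.1048148  0.30359489]
```

View pics/s3c.png

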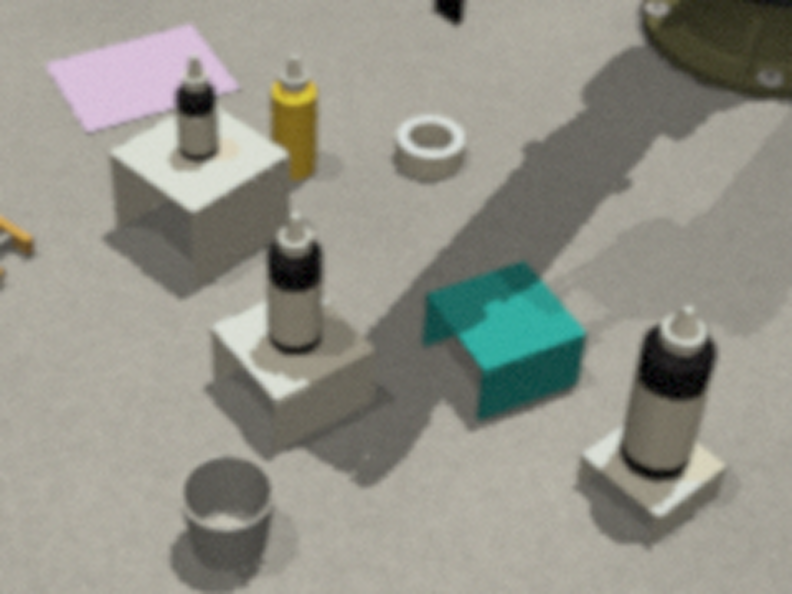

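All three stand upright near the centres: bases at about (197,150), (294,340) and (656,459). A quick numeric check, then hand in.

```bash
python3 - <<'E'
from h import *
sc=load('s3')
for k,a,z,t in [('small',(197,150),.08,(590,-84.5)),('medium',(294,339),.055,(637,105.5)),('large',(656,459),.03,(492,326))]:
    p=onz(sc,170+a[0]/3.3,130+a[1]/3.3,z)[:2]*1000; print(k,p.round(1),'off',(p-t).round(1))
print(ctrl.close_job())
E
```

```text
small [590.3 -85.6] off [ 0.3 -1.1]
medium [638.7 108. ] off [1.7 2.5]
large [493.4 328.5] off [1.4 2.5]
the job is handed in; nothing more can be done
None
```

The job is handed in: large on low, medium on middle and small on high, all upright and measured within about 3 mm of the riser centres, with no bystander seen to have moved (about 28 s used; no verdict was returned).

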